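# Peel the top roller tray off the stuck stack and hold it out

## Task

These mini roller trays are nested in a stack and tacky, half-dried paint has stuck them together. Peel the topmost one loose by its rim, lifting one corner first while the opposite corner still sits in the stack, so that the tray beneath stays put, then carry it over and hold it out for me to take: level, open side up, its middle over the middle of the old board and its underside well over a hand's breadth (about 12 cm or more) above the board. Finish while still holding it there, motionless and carried by the gripper alone; leave the rest of the stack and everything else on the bench where it is.

Things in the scene. Friction and masses are not known exactly. Their poses are not given: they have to be found in the camera images.
- top_centre (a point): centre (half-way up) of the topmost tray of the stack: dark grey plastic paint tray for a mini roller, 290 mm (its x) x 150 mm (its y) x 45 mm high (its z, up: open side), 90 g. Deep reservoir at its -x end, ribbed ramp rising to +x; inside 26 mm deep or more. Corners cut off at 45 degrees, 22 mm along each side. Nested in an identical tray: rims one above the other, 22 mm apart
- second_centre (a point): centre (half-way up) of the second tray; same size and axes, 22 mm below the topmost, which stands on its rim on four small feet (tray x = +-105, y = +-70 mm, level with the topmost tray's centre). Tacky paint on the inside of its long rims (x = +-90 mm) grips the topmost tray for the first 7 mm of rise: 3 to 5 N frees it from one corner, 5 to 8 N straight up. Those below hold it about twice as firmly
- lower_centre (a point): middle (half-way up, 44.5 mm above the bench) of the three lowest trays, stuck fast to each other and crusted with old paint and standing loose on the bench, 1.2 kg together. Same axes as the trays above. The whole stack of five is 133 mm high
- board_middle (a point): middle of the upper face of the old plywood board with flaking white paint, 300 mm (its x) x 240 mm (its y) x 28 mm thick, lying flat on the bench beside the stack; it does not move. A sanding block lies on it
- top_corner0 (a point): top of the topmost tray's rim in the middle of its cut-off corner at -x, +y (130.5 mm along x, 60.5 mm along y from the tray's centre, 22.5 mm above it); opposite corners: 0 and 2, 1 and 3. The rim is 10 mm wide (outer face = outline) and 14 mm high all round; below it the 2 mm wall steps in by 10 mm. 8 mm lower comes the next rim: fingers over 22 mm below the rim's top grip that tray too
- top_corner1 (a point): top of the topmost tray's rim in the middle of its cut-off corner at -x, -y (130.5 mm along x, 60.5 mm along y from the tray's centre, 22.5 mm above it); opposite corners: 0 and 2, 1 and 3. 
- top_corner2 (a point): top of the topmost tray's rim in the middle of its cut-off corner at +x, -y (130.5 mm along x, 60.5 mm along y from the tray's centre, 22.5 mm above it); opposite corners: 0 and 2, 1 and 3. 
- top_corner3 (a point): top of the topmost tray's rim in the middle of its cut-off corner at +x, +y (130.5 mm along x, 60.5 mm along y from the tray's centre, 22.5 mm above it); opposite corners: 0 and 2, 1 and 3. 
- sanding_block_mid (a point): cork sanding block 100 x 60 x 36 mm lying on the board (this point: its centre); to be left alone
- tape_roll_mid (a point): roll of masking tape lying flat, 100 mm across, 30 mm high (this point: its centre); to be left alone
- brush_mid (a point): flat paintbrush lying on the bench, about 200 mm long (this point: its point on its underside near its middle); to be left alone

How it is judged:
By the outcome, as a careful person would: the job done as asked, in the order asked, and still so for the second after the job is handed in, while the arm keeps its last pose, push and grip.
It also fails if it takes over 51 s, if anything falls off the work surface, if the arm or the gripper's body presses on something with over 40 N, if the wrist force passes 120 N, or if a joint passes its speed limit or range.

## Robot

A 7-joint arm with a two-finger parallel gripper is mounted at the origin on the work surface. World frame = base frame: x ahead of the robot, y to its left, z up, the work surface at z = 0. Lengths are in mm, angles in rad, forces in N, time in s.
With the tool pointing down it reaches from about 425 to 825 mm from the base axis. Payload 3.6 kg.
Tool frame: the origin (TCP) lies between the finger pads; the fingertips stand 22 mm ahead of it and the grasp point (between the pads) lies 3 mm ahead of it; y points along the fingers, x is the direction in which the jaws open and shut, and the axes are right-handed (so a half turn about y gives the same grasp; the last joint's range is limited). The gripper opens to 93 mm and grips with 3 to 60 N. Pads are 15 mm wide; open, the fingers measure 128 mm over their backs; the gripper's body (75 mm by 188 mm) begins 65 mm behind the grasp point.
Start: joints at [-1.371, 0.615, -0.013, 1.423, 0.008, 1.103, -0.04], TCP at [146.128, 633.332, 240.64] pointing down, gripper open.
Joint ranges: [-3.12, 3.12], [-0.3, 2.06], [-1.34, 1.32], [0.26, 2.42], [-1.36, 4.5], [0.01, 1.98], [-2.84, 2.84]. Speed limits (rad/s): [2.79, 2.79, 3.14, 3.14, 3.14, 3.14, 3.14].

## Interface

Orientations are given as a rotation vector (axis times angle).
In Python, from rig import manip gives the robot as it stands. Calls block until the motion is done:
- manip.movep(position, orientation): joint-space move of the TCP to a pose.
- manip.movel(position, frame=None, speed=150, threshold=None): straight line of the TCP; frame=None keeps the orientation; speed is the mean speed in mm/s. With threshold (N) it stops when the force on the tool has changed by that much, and returns True; else False.
- manip.goto_joints(angles): joint-space move.
- manip.grip(opening, force=None): finger opening in mm; force is the grip in N (None keeps the last); returns when the fingers have stopped.
- manip.dwell(seconds).
- manip.inverse_kinematics(position, orientation): joint angles nearest the present ones, or None.
- manip.sense(): the state.
- manip.get_image(name): name is "scene" or "side" or "wrist"; returns the picture (420x560x3 uint8, red, green, blue); there is no depth.
- manip.calibration(name): a dict with "camera_matrix" (3x3 intrinsics, pixels), "dist" ([k1, k2, p1, p2, k3] as OpenCV has them; the pictures are not rectified), "rvec" (rotation vector, rad) and "tvec" (3), from world to camera coordinates, as OpenCV has them. Camera axes: x right, y down, z forward; pixel columns grow to the right and rows downward; lengths in mm; the calibration is good to about 2 mm. A picture is of the moment at which its call begins: read the wrist's pose just before it. calibration takes no time and is no camera call; for the wrist camera it gives the pose at the moment of the call.
A pose or a line that the arm cannot do raises manip.IKError and nothing moves.
- manip.sign_off(): hands the job in, once; it reports no verdict.
Trained networks look in the newest picture that a camera, given by its name, has taken for a name from the list of things; names that differ only in an ending like _2 or _b are one class to them, and where a whole thing is asked for, a point or a joint stands for the part that bears it (a point fixed in the world has none). Each returns a list of dicts, best first, with "score" (0 to 1); they miss things now and then, are a little off and sometimes report something else, mostly with a low value. They report only what shows in the picture. A call takes as long as a camera call.
- manip.find_in(camera, query): "at" ([x, y, z] in mm, in the coordinates of the camera as it stood for that picture, good to about 4 mm: the middle of the surface that is visible of it).
- manip.trace(camera, query): "pixels" (420x560 bool, what is visible of it).
- manip.mark_of(camera, query): "at" ([x, y, z] in mm, in the coordinates of the camera as it stood for that picture, good to about 4 mm: a listed point, or the origin of a listed thing).
The state is a dict: "t": time; "joint_positions": joint angles; "qvel": joint speeds; "joint_torque": joint torques, N m; "position": TCP position; "eef_rot": TCP orientation; "contact_force": force on the tool from outside, world axes, zero at the start; "ft_torque": the same for the moment, N m; "grip_width": finger opening in mm.
Only numpy, scipy, OpenCV 4.12 (cv2) and the standard library are available. Lean on these libraries where they do the work, as an engineer would, in place of code of your own. Each camera call takes 0.05 s, during which the arm holds its last target. There are 200 camera calls.

## Working session

There is one attempt and no reset: what is moved stays moved. The work goes in short steps, each a Python script; the robot and the scene stay as the last script left them, time stands still between calls to the robot, and variables do not carry over. Pictures are saved under pics/ and viewed, about 8 in all and at most 12, crops included, and the job is handed in when it is done.

```bash
mkdir -p pics
cat > h.py <<'E'
from rig import manip
import numpy as np, cv2
from scipy.spatial.transform import Rotation as R
def w(cam,p,c):
    Rm=cv2.Rodrigues(np.array(c["rvec"],float))[0]
    return Rm.T@(np.array(p,float)-np.array(c["tvec"],float).ravel())
def px(P,c):
    return cv2.projectPoints(np.array(P,float).reshape(-1,1,3),np.array(c["rvec"],float),np.array(c["tvec"],float),np.array(c["camera_matrix"],float),np.array(c["dist"],float))[0].reshape(-1,2)
def save(im,n): cv2.imwrite("pics/"+n,im[:,:,::-1])
names="top_centre second_centre lower_centre board_middle top_corner0 top_corner1 top_corner2 top_corner3 sanding_block_mid tape_roll_mid brush_mid".split()
E
python3 - <<'E'
from h import *
np.set_printoptions(precision=1,suppress=True)
ims=[]
for cam in ["scene","side","wrist"]:
    c=manip.calibration(cam); ims.append(manip.get_image(cam))
    for n in names:
        r=manip.mark_of(cam,n)
        print(cam,n,[(round(d["score"],2),w(cam,d["at"],c)) for d in r[:2]])
save(cv2.resize(np.vstack([np.hstack(ims[:2])]),(800,300)),"a.png")
save(ims[0],"scene.png")
s=manip.sense();print({k:np.round(s[k],3) for k in s})
E
```

```text
scene top_centre [(0.85, array([ 559.5, -222.2,  111.7]))]
scene second_centre []
scene lower_centre [(0.62, array([491.5,   8.5,   4.6]))]
scene board_middle [(0.61, array([581.2, 229.5,  29.5]))]
scene top_corner0 [(0.91, array([ 434.9, -155.1,  128.8])), (0.77, array([ 687.2, -282.6,  136.2]))]
scene top_corner1 [(0.91, array([ 434.9, -155.1,  128.8])), (0.77, array([ 687.2, -282.6,  136.2]))]
scene top_corner2 [(0.91, array([ 434.9, -155.1,  128.8])), (0.77, array([ 687.2, -282.6,  136.2]))]
scene top_corner3 [(0.91, array([ 434.9, -155.1,  128.8])), (0.77, array([ 687.2, -282.6,  136.2]))]
scene sanding_block_mid [(0.67, array([627.1, 232.7,  49.8])), (0.27, array([578.7, 232.7,  30.2]))]
scene tape_roll_mid [(0.58, array([688.9, -20.3,  15. ]))]
scene brush_mid [(0.66, array([492.8,   9.1,   4.5]))]
side top_centre [(0.87, array([ 557.2, -223.9,  112.4]))]
side second_centre [(0.61, array([ 691.6, -287.1,  130. ])), (0.54, array([690.7, -23.2,  21.9]))]
side lower_centre [(0.26, array([579.1, 235. ,  30. ]))]
side board_middle [(0.76, array([576.5, 233.1,  28.4]))]
side top_cor
[... 553 characters left out ...]
 2.3])), (0.23, array([689.3, -23.8,  24.5]))]
wrist top_centre []
wrist second_centre []
wrist lower_centre []
wrist board_middle []
wrist top_corner0 []
wrist top_corner1 []
wrist top_corner2 []
wrist top_corner3 []
wrist sanding_block_mid []
wrist tape_roll_mid []
wrist brush_mid []
{'t': np.float64(1.8), 'joint_positions': array([-1.4,  0.6, -0. ,  1.4,  0. ,  1.1, -0. ]), 'qvel': array([ 0.,  0., -0., -0., -0., -0.,  0.]), 'joint_torque': array([ -0. , -45.9,   0.2, -16.6,  -0.1,   0. ,   0. ]), 'position': array([146.1, 633.3, 240.6]), 'eef_rot': array([-1.3, -1. ,  1. ]), 'contact_force': array([-0.4, -0.1, -0.8]), 'ft_torque': array([ 0., -0.,  0.]), 'grip_width': np.float64(92.856)}
```

View pics/scene.png

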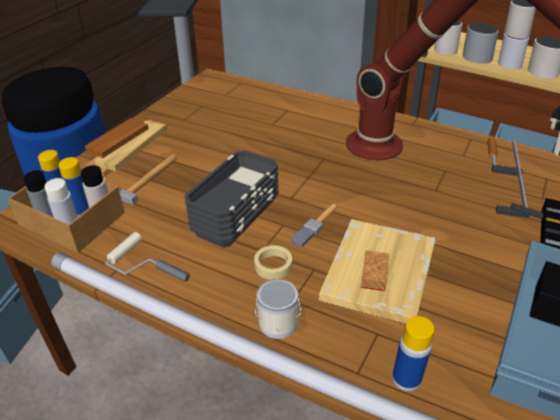

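View pics/a.png

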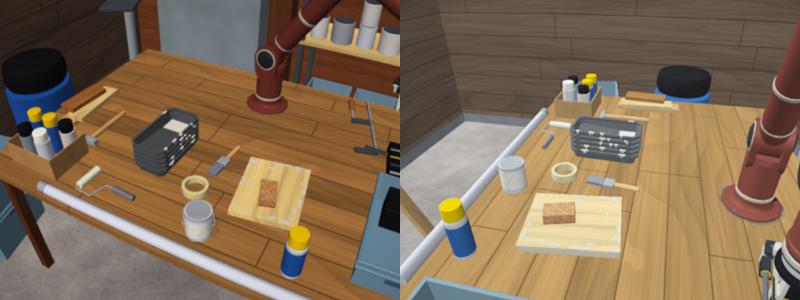

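The tray stack sits around (558,-223), with its long axis roughly along world x. The board is at about (578,232). In the scene picture, the stack is near pixel (232,195) and the board near (380,268). I'll move over the near right corner, at about (430,-278), and refine from there.

```bash
cat >> h.py <<'E'
def rot(ang):  # jaw x at world azimuth ang, tool y down
    x=np.array([np.cos(ang),np.sin(ang),0]); y=np.array([0,0,-1.]); return R.from_matrix(np.c_[x,y,np.cross(x,y)])
E
python3 - <<'E'
from h import *
np.set_printoptions(precision=2,suppress=True)
s=manip.sense(); print(R.from_rotvec(s["eef_rot"]).as_matrix())
J=-0.0-np.deg2rad(1)
for nm,cx,cy,a in [("SW",430,-278,45),("NW",434,-157,-45)]:
  for k in (0,180):
    r=rot(np.deg2rad(a+k-1)).as_rotvec()
    print(nm,k,[manip.inverse_kinematics(p,r) for p in ([cx,cy,300],[cx,cy,136],[cx,cy,250])])
best=None
for k in (0,180):
    q=manip.inverse_kinematics([470,-265,330],rot(np.deg2rad(44+k)).as_rotvec())
    if q is not None and (best is None or abs(q[6])<abs(best[6])): best=q;bk=k
print(bk,best)
manip.movep([470,-265,330],rot(np.deg2rad(44+bk)).as_rotvec())
c=manip.calibration("wrist"); im=manip.get_image("wrist")
for n in names[:1]+names[4:8]:
    print(n,[(round(d["score"],2),w("wrist",d["at"],c)) for d in manip.mark_of("wrist",n)])
save(im,"w1.png"); print(manip.sense()["t"])
np.savez("w1.npz",im=im,**{k:np.array(v) for k,v in c.items()})
E
```

```text
[[ 0.22 -0.   -0.97]
 [ 0.97 -0.    0.22]
 [-0.   -1.   -0.  ]]
SW 0 [array([-0.18,  0.54,  1.14,  1.75, -0.53,  1.2 ,  1.87]), array([ 0.03,  0.66,  0.79,  1.96, -0.66,  0.8 ,  1.97]), array([-0.07,  0.53,  0.93,  1.82, -0.49,  1.04,  1.82])]
SW 180 [array([-0.18,  0.54,  1.14,  1.75, -0.53,  1.2 , -1.27]), array([-0.12,  0.82,  1.13,  1.96, -0.91,  0.99, -0.91]), array([-0.16,  0.61,  1.14,  1.82, -0.62,  1.12, -1.18])]
NW 0 [array([-0.38,  0.36,  0.94,  1.87, -0.33,  1.08, -0.11]), array([-0.13,  0.56,  0.64,  2.09, -0.53,  0.66,  0.06]), array([-0.27,  0.4 ,  0.8 ,  1.95, -0.35,  0.94, -0.1 ])]
NW 180 [array([ 0.99,  0.38, -0.96,  1.83,  0.35,  1.11,  2.24]), array([ 0.26,  0.48,  0.05,  2.07, -0.05,  0.58,  2.69]), array([ 0.86,  0.4 , -0.77,  1.91,  0.34,  0.96,  2.27])]
180 [-0.2   0.56  1.14  1.62 -0.52  1.3  -1.35]
top_centre [(0.81, array([ 560.54, -220.39,  111.26]))]
top_corner0 [(0.85, array([ 426.76, -278.28,  134.64])), (0.81, array([ 693.7 , -162.44,  135.6 ]))]
top_corner1 [(0.85, array([ 426.76, -278.28,  134.64])), (0.81, array([ 693.7 , -162.44,  135.6 ]))]
top_corner2 [(0.85, array([ 426.76, -278.28,  134.64])), (0.81, array([ 693.7 , -162.44,  135.6 ]))]
top_corner3 [(0.85, array([ 426.76, -278.28,  134.64])), (0.81, array([ 693.7 , -162.44,  135.6 ]))]
5.45
```

View pics/w1.png

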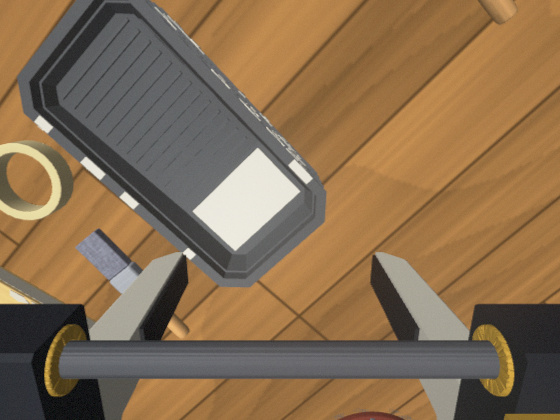

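The wrist picture shows the stack with its reservoir end (the cream patch) towards the robot. Its near cut corners are at about px (235,283) and (322,200). I'll overlay the fitted rim outline.

```bash
cat >> h.py <<'E'
def octo(x,y,yaw,z=133,inset=0):
    a,b,c=145-inset,75-inset,22-inset*0.586
    P=np.array([[a-c,b],[-a+c,b],[-a,b-c],[-a,-b+c],[-a+c,-b],[a-c,-b],[a,-b+c],[a,b-c]],float)
    m=np.array([[np.cos(yaw),-np.sin(yaw)],[np.sin(yaw),np.cos(yaw)]])
    return np.c_[P@m.T+[x,y],np.full(8,z)]
E
python3 - <<'E'
from h import *
from scipy.optimize import least_squares
# observed corners index: 0(-,+),1(-,-),2(+,-),3(+,+)
obs=[(0,434.9,-155.1),(2,687.2,-282.6),(2,692.3,-285.1),(3,688.6,-166.7),(1,426.8,-278.3),(3,693.7,-162.4),(4,559.5,-222.2),(4,557.2,-223.9),(4,560.5,-220.4)]
M=np.array([[-130.5,60.5],[-130.5,-60.5],[130.5,-60.5],[130.5,60.5],[0,0]])
def f(p):
    m=R.from_euler("z",p[2]/100).as_matrix()[:2,:2]
    return np.concatenate([m@M[i]+p[:2]-[a,b] for i,a,b in obs])
s=least_squares(f,[559,-222,0]); p=s.x; p[2]/=100; print(p, np.round(s.fun.reshape(-1,2),1)); np.save("p.npy",p)
d=np.load("w1.npz"); im=cv2.resize(d["im"][0:300,0:350],None,fx=2.2,fy=2.0)
for ins,col in ((0,(255,0,0)),(10,(0,255,0))):
    q=px(octo(*p,inset=ins),d)*[2.2,2.0]
    cv2.polylines(im,[np.round(q*8).astype(int)],True,col,1,cv2.LINE_AA,3)
save(im,"w2.png")
E
```

```text
[ 5.59977869e+02 -2.21049570e+02 -2.77961998e-02] [[-3.7 -1.8]
 [ 1.5 -2.6]
 [-3.6 -0.1]
 [ 3.5  2.5]
 [ 1.   0.4]
 [-1.6 -1.8]
 [ 0.5  1.2]
 [ 2.8  2.9]
 [-0.5 -0.6]]
```

View pics/w2.png

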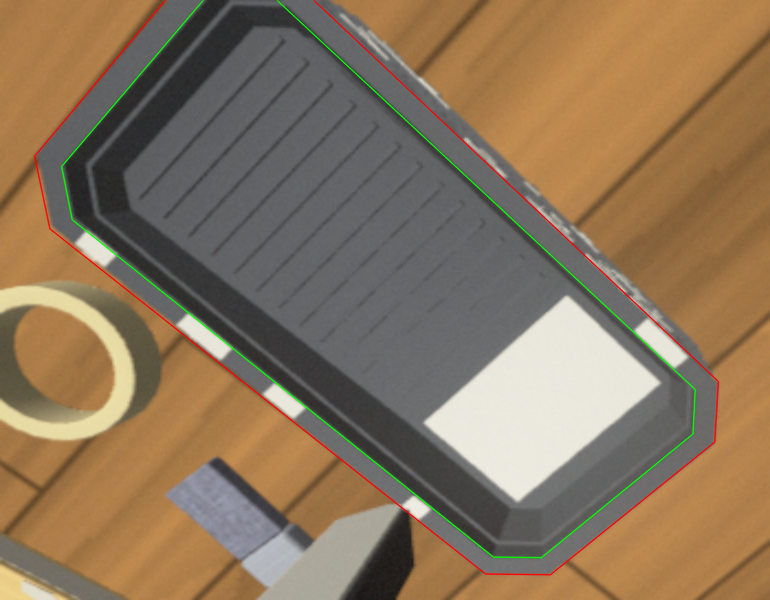

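The outline fits within about 1 mm. Next I descend on the near corner with the fingertips about 13 mm deep, so they stay on the rim only.

Run:
```python
from h import *
np.set_printoptions(precision=2,suppress=True)
x,y,yaw=np.load("p.npy")
m=R.from_euler("z",yaw).as_matrix()[:2,:2]
g=m@[-130.5,-60.5]+[x,y]
r=rot(yaw+np.deg2rad(225)).as_rotvec()
manip.grip(40)
manip.movep([*g,200],r)
print(g,manip.sense()["t"],manip.sense()["contact_force"])
hit=manip.movel([*g,133+22-13],speed=60,threshold=6)
s=manip.sense(); print(hit,s["position"],s["contact_force"],s["t"],s["joint_positions"])
save(manip.get_image("wrist"),"w3.png")
```

```text
[ 427.85 -277.9 ] 7.0417 [ 0.29 -0.06 -0.16]
False [ 427.99 -278.17  142.32] [ 0.41 -0.06  0.08] 8.1583 [-0.04  0.71  0.94  1.96 -0.76  0.87 -1.08]
```

View pics/w3.png

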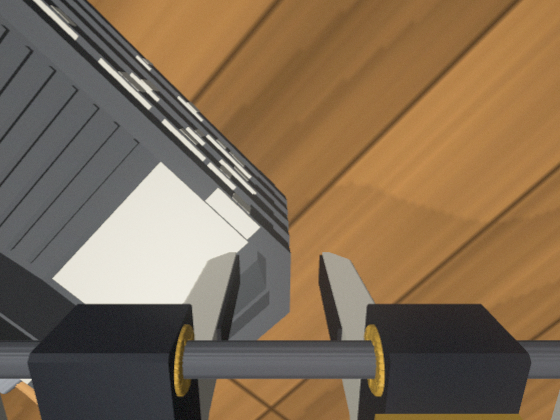

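The fingers straddle the cut corner: the pads are at px x≈238 and 322, with the rim edge at 290. I'll close gently, then firmly.

Run:
```python
from h import *
np.set_printoptions(precision=2,suppress=True)
for f in (4,):
    manip.grip(0,f); manip.dwell(.2); s=manip.sense(); print(f,s["grip_width"],s["contact_force"],s["ft_torque"],s["position"])
x,y,yaw=np.load("p.npy"); u=np.array([np.cos(yaw+np.pi*1.25),np.sin(yaw+np.pi*1.25),0])
print("lateral",s["contact_force"]@u)
```

```text
4 9.73540248201832 [-0.47  0.87  1.06] [ 0.06  0.19 -0.05] [ 427.73 -277.93  142.04]
lateral -0.25793085966529256
```

```bash
cat >> h.py <<'E'
def peel_pose(P0,R0,deg):
    x,y,yaw=np.load("p.npy"); m=R.from_euler("z",yaw).as_matrix()
    piv=m@[105,70,0]+[x,y,110.5]; d=np.array(P0)-piv; d[2]=0; d/=np.linalg.norm(d)
    ax=np.cross(d,[0,0,1])           # rotation raising the gripped end
    q=R.from_rotvec(ax*np.deg2rad(deg)); return q.apply(np.array(P0)-piv)+piv,(q*R0)
E
python3 - <<'E'
from h import *
np.set_printoptions(precision=2,suppress=True)
manip.grip(0,55); s=manip.sense(); P0=s["position"];R0=R.from_rotvec(s["eef_rot"]); np.savez("g.npz",P0=P0,r0=s["eef_rot"])
print(s["grip_width"],s["contact_force"])
for a in (1,2,3,4.5,6,7.5):
    P,Q=peel_pose(P0,R0,a); manip.movel(P,Q.as_rotvec(),speed=25)
    s=manip.sense(); print(a,s["position"],s["contact_force"],s["ft_torque"],s["grip_width"],round(s["t"],2))
save(np.hstack([cv2.resize(manip.get_image("side")[120:300,200:480],None,fx=2,fy=2)]),"s1.png")
E
```

```text
9.174679353173314 [-1.11  0.05  0.78]
1 [ 428.25 -277.39  146.33] [-0.25 -0.93 -4.74] [-0.02 -0.08 -0.12] 9.160734755481707 9.56
2 [ 429.13 -277.6   152.1 ] [-0.79  0.    1.39] [ 0.12  0.09 -0.1 ] 8.979661867302799 9.9
3 [ 429.8  -277.16  156.28] [ 0.3  -1.44 -0.14] [ 0.03 -0.07 -0.09] 8.709200150344309 10.24
4.5 [ 430.73 -276.22  163.03] [ 1.   -0.27 -0.48] [ 0.21 -0.06 -0.13] 8.852160741709366 10.68
6 [ 431.89 -275.81  170.21] [-1.07 -0.37  0.24] [ 0.14  0.03 -0.11] 9.10714766109928 11.11
7.5 [ 433.45 -275.09  176.99] [-0.23 -1.58  0.12] [ 0.08 -0.07 -0.1 ] 9.042940554868007 11.54
```

View pics/s1.png

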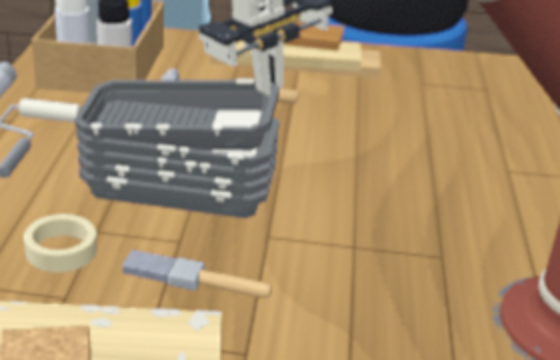

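The gripped (robot-side) end is raised and the far end still sits in the stack. The bond let go at about 5 N. Now a slow lift.

Run:
```python
from h import *
np.set_printoptions(precision=2,suppress=True)
p=manip.sense()["position"]
P=peel_pose(*[np.load("g.npz")["P0"],R.from_rotvec(np.load("g.npz")["r0"])],7.5)[0]
for dz in (4,8,15,30,60,110):
    manip.movel(P+[0,0,dz],speed=30 if dz<20 else 80)
    s=manip.sense(); print(dz,s["position"],s["contact_force"],s["ft_torque"],s["grip_width"],round(s["t"],2))
a=manip.get_image("side");b=manip.get_image("scene")
save(np.hstack([a[60:300,200:480],b[60:300,150:430]]),"s2.png")
for cam in ("side","scene"):
    c=manip.calibration(cam)
    for n in ("top_centre","second_centre"):
        print(cam,n,[(round(d["score"],2),w(cam,d["at"],c)) for d in manip.mark_of(cam,n)[:2]])
```

```text
4 [ 433.91 -274.57  180.91] [ 0.62  0.17 -1.19] [ 0.05 -0.25 -0.15] 9.047727837165656 11.88
8 [ 434.12 -274.76  184.95] [ 3.19  0.22 -3.07] [ 0.09 -0.48 -0.13] 9.318473815265572 12.16
15 [ 432.99 -274.99  191.96] [ 2.05 -0.26 -3.11] [-0.07 -0.04 -0.06] 8.841907278040654 12.54
30 [ 433.36 -275.41  207.79] [ 0.21 -0.72 -1.63] [0.08 0.09 0.02] 8.711739465640171 12.88
60 [ 433.53 -274.81  237.04] [ 0.23 -0.11 -0.34] [0.12 0.17 0.02] 8.99621022342732 13.41
110 [ 433.35 -274.56  286.54] [ 0.21  0.48 -0.83] [ 0.08  0.06 -0.05] 8.965174706012784 14.18
side top_centre [(0.74, array([ 560.08, -216.75,  233.21]))]
side second_centre [(0.87, array([ 559.27, -221.76,   90.24]))]
scene top_centre [(0.93, array([ 558.12, -223.02,  234.09])), (0.3, array([ 566.21, -225.4 ,   88.42]))]
scene second_centre [(0.71, array([ 564.29, -223.08,   94.07])), (0.32, array([687.19, -19.65,  16.  ]))]
```

View pics/s2.png

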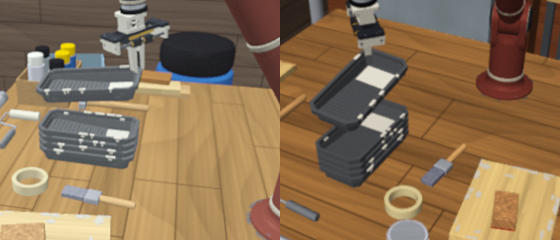

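The tray is free and the second tray stayed put (marks agree at about z=91). Next: level it and swing over the board.

Run:
```python
from h import *
np.set_printoptions(precision=2,suppress=True)
x,y,yaw=np.load("p.npy"); g=np.load("g.npz"); P0=g["P0"]; R0=R.from_rotvec(g["r0"])
off=np.array([P0[0]-x,P0[1]-y,0])
tgt=np.array([578.5,231.5])
c0=np.array([x,y]); ang=[0,22,44]
for i,a in enumerate(ang):
    q=R.from_euler("z",a,degrees=True)
    th=np.deg2rad(-21.5+a); c=np.array([602*np.cos(th),602*np.sin(th)]) if a<44 else tgt
    P=np.array([*c,0])+q.apply(off); P[2]=270
    manip.movep(P,(q*R0).as_rotvec()); s=manip.sense(); print(a,s["position"],s["grip_width"],s["t"])
P[2]=240; manip.movel(P,speed=60); manip.dwell(.3)
s=manip.sense(); print(s["position"],s["contact_force"],s["ft_torque"],s["t"])
ims=[]
for cam in ("side","scene","wrist"):
    c=manip.calibration(cam); im=manip.get_image(cam); ims.append(im); np.savez("f_%s.npz"%cam,im=im,**{k:np.array(v) for k,v in c.items()})
    for n in ("top_centre","top_corner0","board_middle","second_centre","sanding_block_mid"):
        print(cam,n,[(round(d["score"],2),w(cam,d["at"],c)) for d in manip.mark_of(cam,n)[:3]])
    # nominal outline overlay
    o=octo(tgt[0],tgt[1],yaw+np.deg2rad(44),z=240-9)
    cv2.polylines(im,[np.round(px(o,c)*8).astype(int)],True,(255,0,0),1,cv2.LINE_AA,3)
    th=np.array([[a,b,28.] for a,b in ((150,120),(-150,120),(-150,-120),(150,-120))])+[*tgt,0]
    if cam!="wrist": cv2.polylines(im,[np.round(px(th,c)*8).astype(int)],True,(0,0,255),1,cv2.LINE_AA,3)
save(cv2.resize(np.hstack(ims[:2]),(800,300)),"f0.png")
a,b=ims[0],ims[1]
save(np.vstack([a[120:400,140:480], b[120:400,220:560]]) if 0 else np.hstack([cv2.resize(a[120:400,120:500],(400,295)),cv2.resize(b[100:380,200:560],(400,295))]),"f1.png")
```

```text
0 [ 425.09 -278.19  269.88] 9.142688225987248 14.7333
22 [500.7  -98.43 270.48] 8.81656062753904 15.5333
44 [522.97  95.35 270.49] 9.232304849376701 16.3417
[523.02  98.85 240.25] [ 0.04  0.   -1.34] [-0.11  0.17 -0.03] 17.2917
side top_centre [(0.8, array([580.93, 230.59, 208.21]))]
side top_corner0 [(0.8, array([629.58, 363.02, 226.27])), (0.7, array([445.3 , 186.63, 227.64])), (0.64, array([525.69,  96.87, 230.69]))]
side board_middle []
side second_centre [(0.61, array([ 557.6 , -222.05,   90.51]))]
side sanding_block_mid [(0.82, array([624.48, 230.8 ,  47.64]))]
scene top_centre [(0.59, array([575.41, 228.05, 207.12]))]
scene top_corner0 [(0.96, array([632.59, 366.71, 226.38])), (0.86, array([521.1 , 101.22, 229.49])), (0.71, array([713.18, 276.31, 229.79]))]
scene board_middle [(0.82, array([580.17, 233.16,  28.31]))]
scene second_centre [(0.6, array([ 564.78, -222.39,   91.85]))]
scene sanding_block_mid [(0.7, array([626.01, 234.66,  46.29]))]
wrist top_centre [(0.8, array([578.38, 232.32, 206.55]))]
wrist top_corner0 [(0.8, array([522.38,  98.21, 229.2 ]))]
wrist board_middle [(0.52, array([491.41,   6.1 ,  -3.52]))]
wrist second_centre []
wrist sanding_block_mid [(0.73, array([621.34, 231.16,  42.75]))]
```

View pics/f1.png

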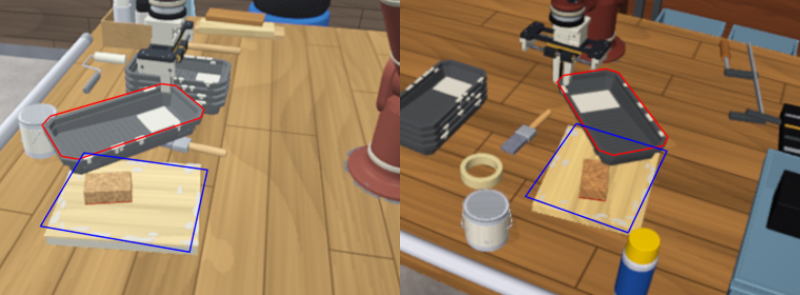

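The tray is over the board, but its far end droops slightly below the nominal red outline. I'll look closer to measure the tilt.

Run:
```python
from h import *
a=np.load("f_side.npz")["im"];b=np.load("f_scene.npz")["im"]
# full-res crops of the tray, 3x
A=a[190:310,150:340];B=b[155:275,360:490]
print(A.shape,B.shape)
A=cv2.resize(A,None,fx=2.5,fy=2.5,interpolation=cv2.INTER_CUBIC);B=cv2.resize(B,None,fx=2.4,fy=2.5,interpolation=cv2.INTER_CUBIC)
save(np.hstack([A,B]),"f2.png"); print(A.shape,B.shape)
```

```text
(120, 190, 3) (120, 130, 3)
(300, 475, 3) (300, 312, 3)
```

View pics/f2.png

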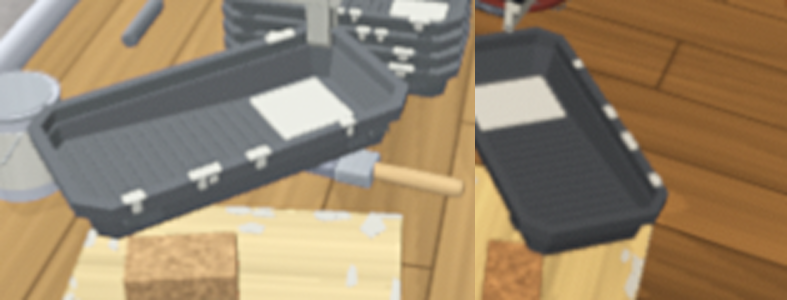

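```bash
cat > fit.py <<'E'
from h import *
from scipy.optimize import minimize
def run():
    x,y,yaw0=np.load("p.npy"); g=np.load("g.npz")
    s=manip.sense(); G=np.array(s["position"]); Rt=R.from_rotvec(s["eef_rot"])*R.from_rotvec(g["r0"]).inv()
    ms=[]
    for cam in ("side","scene"):
        c=manip.calibration(cam); manip.get_image(cam); t=manip.trace(cam,"top_centre"); ms.append((c,t[0]["pixels"].astype(np.uint8))); print(cam,t[0]["score"],ms[-1][1].sum())
    off=g["P0"]-[x,y,133]
    def pts(p):
        rim=octo(x,y,yaw0,133); P=np.r_[rim,rim-[0,0,14],octo(x,y,yaw0,133-45,inset=p[3])]
        return (R.from_rotvec(np.array(p[:3])/100)*Rt).apply(P-g["P0"])+G
    def cost(p):
        e=0
        for c,m in ms:
            h=cv2.convexHull(px(pts(p),c).astype(np.float32))
            k=np.zeros(m.shape,np.uint8); cv2.fillConvexPoly(k,np.round(h*64).astype(np.int32),1,cv2.LINE_8,6)
            e+=np.mean(k!=m)*1e3
        return e+0.02*(p[3]-20)**2*0.01
    best=min((minimize(cost,p0,method="Nelder-Mead",options=dict(initial_simplex=np.array([p0]+[np.array(p0)+d for d in np.diag([4,4,4,6.])]),maxiter=300)) for p0 in ([0,0,0,20.],[3,-2,0,15.])),key=lambda r:r.fun)
    p=best.x; Rf=R.from_rotvec(p[:3]/100)*Rt
    cen=Rf.apply(np.array([x,y,110.5])-g["P0"])+G
    print("fit rotvec(deg)",np.rad2deg(p[:3]/100).round(2),"inset",p[3].round(1),"cost",best.fun.round(2),"nominal",round(cost([0,0,0,20]),2))
    print("up",Rf.apply([0,0,1]).round(4),"tilt deg",np.rad2deg(np.arccos(Rf.apply([0,0,1])[2])).round(2),"centre",cen.round(1))
    return p[:3]/100,cen
if __name__=="__main__": run()
E
python3 fit.py
python3 - <<'E'
# board centre from initial scene picture: yellow-ish mask
from h import *
print(manip.sense()["t"])
E
```

```text
side 0.67 7725
scene 0.92 5300
fit rotvec(deg) [-2.06 -0.92  1.05] inset 20.4 cost 2.09 nominal 4.03
up [-0.0164  0.0358  0.9992] tilt deg 2.26 centre [576.6 231.3 204.6]
18.3917
```

The fit gives a 2.3° droop about the grip. I'll correct the tilt and centring, then refit.

Run:
```python
from h import *
import fit
v,cen=fit.run()
s=manip.sense(); P=np.array(s["position"]); Rc=R.from_rotvec(s["eef_rot"])
q=R.from_rotvec([-v[0],-v[1],0])
c2=q.apply(cen-P)+P; d=np.array([579,232,211])-c2
print(d)
manip.movel(P+d,(q*Rc).as_rotvec(),speed=25); manip.dwell(.5)
fit.run()
s=manip.sense(); print(s["position"],s["contact_force"],s["grip_width"],s["t"])
ims=[]
for cam in ("side","scene"):
    c=manip.calibration(cam); ims.append(manip.get_image(cam))
    for n in ("top_centre","second_centre","lower_centre","sanding_block_mid","tape_roll_mid","brush_mid","top_corner0"):
        print(cam,n,[(round(d["score"],2),w(cam,d["at"],c).round(0)) for d in manip.mark_of(cam,n)[:3]])
save(np.hstack([cv2.resize(ims[0][120:400,120:500],(400,295)),cv2.resize(ims[1][100:380,200:560],(400,295))]),"f3.png")
```

```text
side 0.64 7739
scene 0.86 5303
fit rotvec(deg) [-1.88 -0.91  0.59] inset 19.8 cost 2.22 nominal 3.84
up [-0.0161  0.0327  0.9993] tilt deg 2.09 centre [577.7 231.  205. ]
[ 1.84459391 -0.0610934   2.508066  ]
side 0.94 7573
scene 0.82 5415
fit rotvec(deg) [-2.1  -0.85  0.65] inset 19.9 cost 2.14 nominal 4.18
up [0.0013 0.004  1.    ] tilt deg 0.24 centre [578.7 232.1 210.4]
[524.73949017  98.72539778 242.52160948] [ 0.57462248 -0.71943035  0.59816315] 8.821330089941508 19.5667
side top_centre [(0.62, array([582., 232., 213.]))]
side second_centre [(0.59, array([ 558., -224.,   88.]))]
side lower_centre []
side sanding_block_mid [(0.68, array([627., 232.,  48.]))]
side tape_roll_mid []
side brush_mid [(0.92, array([493.,   6.,   1.])), (0.6, array([444., 187., 233.])), (0.16, array([580., 233., 212.]))]
side top_corner0 [(0.86, array([444., 185., 232.])), (0.84, array([721., 273., 232.])), (0.64, array([524.,  96., 235.]))]
scene top_centre [(0.59, array([577., 231., 211.]))]
scene second_centre [(0.74, array([ 566., -223.,   90.]))]
scene lower_centre []
scene sanding_block_mid [(0.66, array([624., 232.,  48.])), (0.18, array([716., 276., 234.]))]
scene tape_roll_mid [(0.85, array([688., -17.,  17.]))]
scene brush_mid [(0.84, array([493.,  10.,   4.])), (0.22, array([ 563., -221.,   89.]))]
scene top_corner0 [(0.9, array([447., 190., 238.])), (0.84, array([523., 102., 233.])), (0.81, array([633., 368., 236.]))]
```

View pics/f3.png

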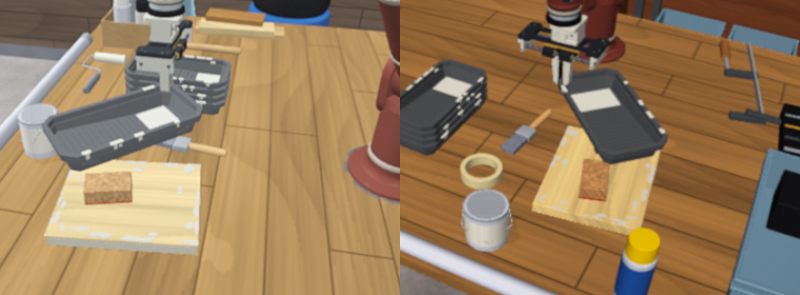

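The tray is level (0.2°) and centred on the board, and the underside is about 160 mm above it. The stack, block, tape and brush are unmoved. I'll check that nothing is moving, then hand in.

Run:
```python
from h import *
manip.dwell(.5); s=manip.sense(); print(np.abs(s["qvel"]).max(),s["t"],s["grip_width"]); print(manip.sign_off())
```

```text
0.002000229744957405 20.8667 8.976087713717416
the job is handed in; nothing more can be done
None
```

The topmost tray is peeled off and held over the board, and I handed the job in at 20.9 s of the 51 s allowed.

**What I did:** I gripped only the top tray's rim at its robot-side, right-hand cut corner and tilted it 7.5° about the opposite corner, which stayed in the stack. The bond let go at about 5 N. I then lifted the tray straight off, swung it over the board, and corrected a droop of about 2° in the grip.

**Last checks:**
- **Level:** the tray tilts about 0.2°, by a fit to its outline in two pictures.
- **Position:** its centre is at about (579, 232) mm. The board's middle is at about (579, 232), averaged from estimates that differ by up to 5 mm.
- **Height:** its underside is about 160 mm above the board.
- **Grip and motion:** the fingers are firm at 9 mm, and the arm was still apart from sensor noise.
- **Everything else:** the second tray, sanding block, tape roll and brush still read at their earlier positions, within the detectors' few mm of noise.

**Gaps:** the three lowest trays were never reliably detected, so I judged only from the pictures that they had not moved. The tape roll was missed in the last side view but found in the scene view. No check failed, and no readings disagreed beyond their noise.

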